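Pop a cork out of the dispenser and stop it on the chute

TASK

Press the plunger of the cork dispenser all the way down with one fingertip, so that a cork pops out, and stop the cork with the other finger on the chute before it rolls off the open end. Finish holding: keep the plunger down and let the cork rest still against the other finger in the open part of the chute. Do not pinch, lift or press hard on the cork, and leave the tin, the jar and the standing cork where they are.

Things in the scene. Friction and masses are not known exactly. Their poses are not given: they have to be found in the camera images.
- dispenser: Wooden cork dispenser, 160 x 66 mm, 51 mm high, fixed to the worktop. Origin on the worktop (z = 0) straight below the plunger's centre; x runs level along the chute towards its open low end, y across it, z up. The chute points to the robot's right give or take 30 degrees. All x below are in this frame. Base board x = -35 to 125 mm; plunger block x = -24 to 14 mm, 15 mm high.
- nest (a point): Middle of the nest's floor (x = 31, height 20 mm), where the cork lies. Cheeks at either side: x = 15 to 49 mm, outer faces 56 mm apart, 48 mm high, joined by a steel strap on top (x = 26 to 38, top at 51 mm). A lip at x = 38.6 to 40.6 mm, 22 mm high, holds the cork in.
- ejector_rest (a point): Middle of the top edge, 39 mm high, of the resting ejector's front face (x = 19 mm): a steel plate 4 mm thick and 36 mm wide behind the cork. Pressing the plunger drives it along +x, 1.2 mm per mm, 12 mm in all (the point itself stays).
- chute_mid (a point): Point on the chute's floor at x = 68 mm, 16.5 mm high: a good place for the near face of the stopping finger (60 to 75 mm suits a gripper's span, anything from 60 to 110 mm works). Its tip may be level with the pressed plunger's top: the cork reaches from the floor to 24 mm above it.
- chute_end (a point): Middle of the floor at the chute's open low end (x = 125, height 8.5 mm). The chute starts at x = 41 mm, 20 mm high, and slopes down evenly; it is 46 mm wide inside, its side walls are 5 mm thick and rise 8 mm above the floor; open above.
- plunger_top (a point): Centre of the top face of the plunger, a round brass cap 26 mm in diameter and 6 mm thick, at x = 0, 32 mm above the worktop when up and 22 mm when fully down. The point moves with it. A finger on it has room up to x = 14 mm (the ejector's back at rest is at 14.6 mm).
- plunger (a joint): How far the plunger is pressed: 0 = up, 0.010 m = down at its hard stop. A spring returns it: 2 N to start, 5 N fully down. After about 6 mm the cork is over the lip and rolls to the chute's end in about half a second, so the stopping finger must already stand in the chute. Fully down, the ejector keeps the cork's centre beyond x = 42 mm.
- cork: The wine cork to be popped out, 24 mm in diameter, 42 mm long, about 20 g, lying across the nest. Its y axis is along the cork; the origin is on its curved side (at the start the underside), so it turns as the cork rolls: use point cork_mid.
- cork_mid (a point): Centre of that cork; at the start at x = 31 mm in the dispenser's frame, 32 mm above the worktop.
- tin: Open tin of nails, 74 mm across, 61 mm high, loose, some 115 mm to the dispenser's +y side, a little behind the plunger (x about -35 mm). Origin at its underside. Leave alone.
- jar: Empty glass jar with a lid, 62 mm across, 86 mm high, loose, some 115 mm to the dispenser's +y side, abreast of the chute (x about 55 mm). Origin at its underside. Leave alone.
- spare_cork: A cork standing upright, 24 mm across, 42 mm high, loose, about 95 mm to the dispenser's -y side. Origin at its underside. Leave alone.

How it is judged (in metres and radians):
On the way:
1. the plunger is pressed and the cork pops over the lip onto the chute (value of joint plunger above 0.005 m and x of cork_mid in the frame of dispenser above 0.0405 m).
At the end, for the whole second after the job is handed in: The plunger is held at least 8 of its 10 mm down, and the cork lies at rest (under 10 mm/s) on the open chute, its centre 41.5 to 115 mm ahead of the plunger's centre, leaning on a finger that keeps it from rolling off (value of joint plunger above 0.008 m and x of cork_mid in the frame of dispenser between 0.0415 and 0.115 m and y of cork_mid in the frame of dispenser between -0.012 and 0.012 m and z of cork_mid in the frame of dispenser below 0.037 m and linear speed of cork below 0.01 m/s and contact force between the fingers and cork above 0.003 N); the arm keeps its last pose, push and grip.
It fails at once if the cork rolls off the open end of the chute or out over its side (x of cork_mid in the frame of dispenser above 0.128 m or y of cork_mid in the frame of dispenser above 0.025 m or y of cork_mid in the frame of dispenser below -0.025 m).
It fails at once if the cork is lifted (z of cork_mid in the frame of dispenser above 0.046 m).
It fails at once if the cork is pinched or pressed hard (more than 12 N) (contact force between the fingers and cork above 12 N).
It fails at once if the tin, the jar or the standing cork is moved by more than 20 mm or tipped over (distance of any of tin, jar, spare_cork from where it was at the start of the episode above 0.02 m or angle between any of tin, jar, spare_cork's own z axis and vertical above 0.5 rad).
It also fails if it takes over 35 s, if anything falls off the work surface, if the arm or the gripper's body presses on something with over 40 N, if the wrist force passes 120 N, or if a joint passes its speed limit or range.

ROBOT

A 6-joint arm with a two-finger parallel gripper is mounted at the origin on a cart in front of the work surface, level with it; the furniture and walls round the work are solid. World frame = base frame: x ahead of the robot, y to its left, z up, the work surface at z = 0. Lengths are in m, angles in degrees, forces in N, time in s.
With the tool pointing down it reaches from about 0.4 to 0.825 m from the base axis. Payload 7 kg.
Tool frame: the origin (TCP) lies midway between the tips of the shut fingers; the grasp point (between the pads) lies 19 mm behind it; z points along the fingers, y is the direction in which the jaws open and shut (so a half turn about z gives the same grasp; the last joint's range is limited). The gripper opens to 88 mm and grips with 3 to 60 N. Pads are 19 mm wide; open, the fingers measure 130 mm over their backs; the gripper's body (78 mm by 193 mm) begins 47 mm behind the grasp point.
Start: joints at [-47.664, 20.546, 0.682, 0, -70.136, -16.507], TCP at [0.294, -0.608, 0.227] pointing down, gripper open.
Joint ranges: [-176.03, 176.03], [-82.01, 121.73], [-58.28, 71.71], [-173.87, 95.51], [-174.79, -0.11], [-173.66, 173.66]. Speed limits (degrees/s): [136.94, 136.94, 172.46, 180, 180, 180].

INTERFACE

Orientations are given as [roll, pitch, yaw] about the fixed x, y, z axes, in that order (R = Rz(yaw) Ry(pitch) Rx(roll)).
In Python, from plant import ctrl, snapshot gives the robot as it stands.
- The arm moves only by the shell command python3 -m pendant 'ROWS'. ROWS is JSON, a list of rows, each a list of 7 numbers: the shift along the tool's x, y, z in m, then the turn, a rotation vector about the tool's x, y, z in rad, then the opening, from -1 (shut) to 1 (fully open), so that 0 is half open. In form: [[x, y, z, ax, ay, az, jaw], ...]. A call has 1 to 12 rows; each row is the pose to reach, as a shift and turn from the pose commanded when the call began, along the tool's axes at that moment; what a row does not reach only later rows make up. A row lasts 1/8 s, in which the tool goes at most 62.5 mm and 10.7 degrees, less where a joint would pass 70% of its speed; a pose out of reach is approached as far as the arm can. A call with a gripper value outside its range is refused whole. The fingers move at their own pace and stop on an object; the grip force is fixed at half the most. Time passes only in rows, so rows that repeat a pose let the fingers close. It gives the time, the measured TCP pose, the force and the opening at its end, in the units of the state.
- ctrl.get_obs(): the state, without advancing time (a new reading comes with each control period).
- snapshot(name): name is "side" or "top" or "wrist"; returns a dict with "image" (480x640x3 uint8, blue, green, red), "mtx" (3x3 intrinsics, pixels), "k1" (the pictures are not rectified: a ray, as slopes to the right and down, at radius r is drawn at 1 + k1 r^2 times it, then the intrinsics apply), "eye" and "attitude" of the camera in the world; the wrist camera has in their place "tool_from_camera" (4x4, takes a point from camera to tool coordinates, whose origin is the TCP and whose axes are the flange's). Camera axes: x right, y up, looking along -z (the intrinsics and any distortion apply to the point x, -y, -z); pixel columns grow to the right and rows downward; lengths in m; the calibration is good to about 2 mm. A picture is of the moment at which its call begins: read the wrist's pose just before it. There is no depth.
- ctrl.close_job(): hands the job in, once; it reports no verdict.
The state is a dict: "clock": time; "joint_pos": joint angles; "qvel": joint speeds; "tau": joint torques, N m; "tool_pos": TCP position; "orientation": TCP orientation; "force": force on the tool from outside, world axes, zero at the start; "moment": the same for the moment, N m; "opening": finger opening in m.
Only numpy, scipy, OpenCV 4.12 (cv2) and the standard library are available. Lean on these libraries where they do the work, as an engineer would, in place of code of your own. Each camera call takes 0.05 s, during which the arm holds its last target.

## Working session

There is one attempt and no reset: what is moved stays moved. The work goes in short steps, Python scripts to look and compute and a shell command to move; the robot and the scene stay as the last step left them, time stands still between calls to the robot, and variables do not carry over. Pictures are saved under pics/ and viewed, and the job is handed in when it is done.

```bash
ls; mkdir -p pics; python3 - <<'E'
from plant import ctrl, snapshot
import cv2
print(ctrl.get_obs())
for n in ("side","top","wrist"):
    s=snapshot(n); cv2.imwrite(f"pics/{n}0.png",s["image"])
    print({k:v for k,v in s.items() if k!="image"})
E
```

```text
pics
{'clock': 0.0, 'joint_pos': array([-4.76656124e+01,  2.05892612e+01,  6.35623642e-01, -1.89038223e-02,
       -7.01354099e+01, -1.65058887e+01]), 'qvel': array([ 0.10607552,  0.12237059, -0.04583556,  0.07674169, -0.07903937,
        0.01399338]), 'tau': array([ 9.60592624e-04, -5.82714808e+01,  2.93067062e+01,  6.99717969e+00,
        7.08267806e-03, -1.63276868e-04]), 'tool_pos': array([ 0.2938426 , -0.60716497,  0.2256651 ]), 'orientation': array([ 1.79909573e+02, -8.26314631e-03, -1.54177932e+02]), 'force': array([-0.22574103, -0.58329149, -0.55012147]), 'moment': array([-0.03370431,  0.02009111,  0.00325551]), 'opening': 0.08714524862887824}
{'mtx': array([[536.00971361,   0.        , 315.84713439],
       [  0.        , 536.00971361, 239.25266365],
       [  0.        ,   0.        ,   1.        ]]), 'k1': 0.0522294188875443, 'eye': array([ 0.27372103, -0.45192797,  0.42894065]), 'attitude': array([ 65.02949932,  -0.6910889 , -16.382242  ])}
{'mtx': array([[524.38084541,   0.        , 310.08207021],
       [  0.        , 524.38084541, 232.57984694],
       [  0.        ,   0.        ,   1.        ]]), 'k1': -0.09584885140435916, 'eye': array([0.41590958, 0.28961996, 0.90184824]), 'attitude': array([  6.2137082 ,   0.22018222, -90.00875472])}
{'mtx': array([[430.15090282,   0.        , 326.91435774],
       [  0.        , 430.15090282, 237.41035683],
       [  0.        ,   0.        ,   1.        ]]), 'k1': -0.021742039618781947, 'tool_from_camera': array([[ 4.21793574e-04,  9.56601838e-01,  2.91397916e-01,
         7.82525863e-02],
       [ 9.99999376e-01, -7.04939813e-04,  8.66696007e-04,
        -1.90327133e-04],
       [ 1.03450099e-03,  2.91397368e-01, -9.56601539e-01,
        -1.57087951e-01],
       [ 0.00000000e+00,  0.00000000e+00,  0.00000000e+00,
         1.00000000e+00]])}
```

View pics/side0.png

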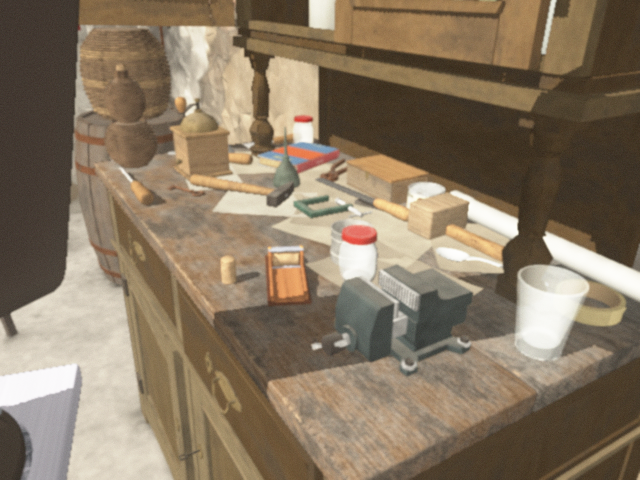

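View pics/top0.png

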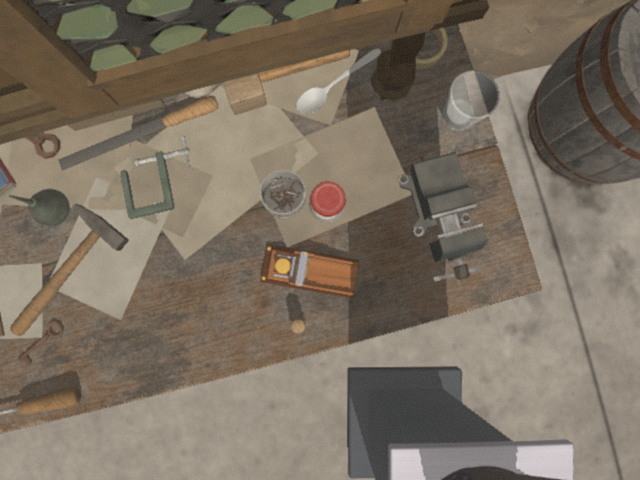

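View pics/wrist0.png

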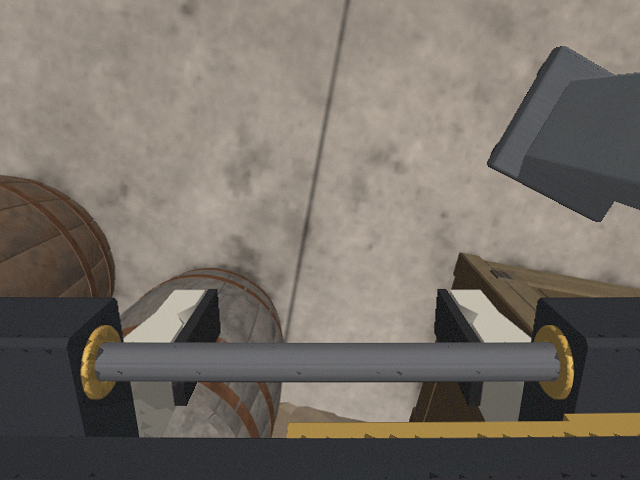

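The top view shows the dispenser at about (310,270), with the brass plunger at (283,266), the spare cork at (298,326), the tin at (283,192) and the jar at (328,200). In the side view the dispenser is at about (287,275). Next I'll zoom in and write the helpers.

```bash
cat > h.py <<'E'
import numpy as np, cv2
from scipy.spatial.transform import Rotation as R
def pose(s,obs=None):
    if "eye" in s: return R.from_euler("xyz",s["attitude"],degrees=True).as_matrix(), np.array(s["eye"])
    T=s["tool_from_camera"]; A=R.from_euler("xyz",obs["orientation"],degrees=True).as_matrix()
    return A@T[:3,:3], A@T[:3,3]+np.array(obs["tool_pos"])
def ray(s,uv,obs=None):
    M,e=pose(s,obs)
    p=(np.array(uv,float)-s["mtx"][:2,2])/s["mtx"][0,0]
    rd=np.linalg.norm(p); r=rd
    for _ in range(30): r=rd/(1+s["k1"]*r*r)
    q=p*(r/rd if rd>0 else 1)
    d=M@np.array([q[0],-q[1],-1]); return e,d/np.linalg.norm(d)
def onz(s,uv,z,obs=None):
    e,d=ray(s,uv,obs); return e+d*(z-e[2])/d[2]
def proj(s,P,obs=None):
    M,e=pose(s,obs); c=M.T@(np.array(P)-e); q=np.array([c[0],-c[1]])/-c[2]
    q=q*(1+s["k1"]*(q@q)); return q*s["mtx"][0,0]+s["mtx"][:2,2]
def tri(rays):
    A=np.zeros((3,3));b=np.zeros(3)
    for e,d in rays:
        P=np.eye(3)-np.outer(d,d);A+=P;b+=P@e
    X=np.linalg.solve(A,b)
    return X,[np.linalg.norm((np.eye(3)-np.outer(d,d))@(X-e)) for e,d in rays]
E
python3 - <<'E'
import cv2
a=cv2.imread("pics/top0.png")[235:345,240:380]; cv2.imwrite("pics/t_c.png",cv2.resize(a,None,fx=5,fy=5,interpolation=2))
a=cv2.imread("pics/side0.png")[210:320,200:400]; cv2.imwrite("pics/s_c.png",cv2.resize(a,None,fx=4,fy=4,interpolation=2))
E
```

```text
(no output)
```

View pics/t_c.png

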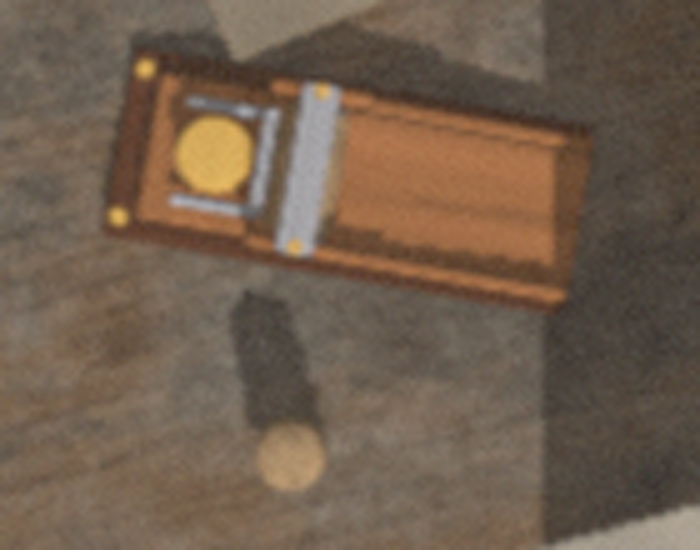

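View pics/s_c.png

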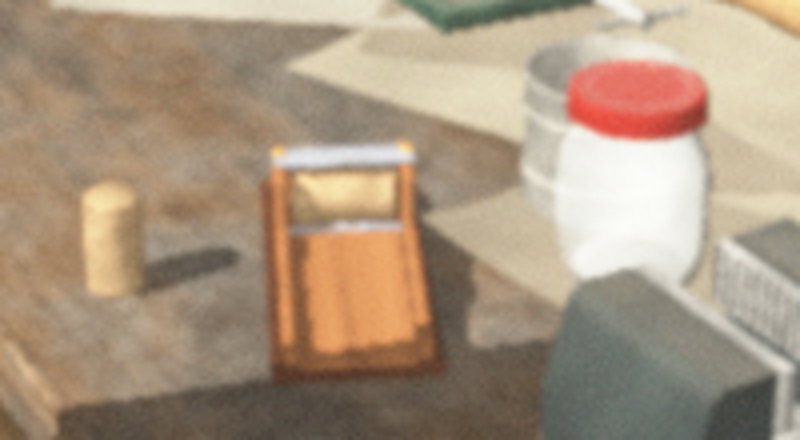

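```bash
python3 - <<'E'
from plant import ctrl, snapshot
from h import *
np.set_printoptions(precision=4,suppress=True)
t=snapshot("top"); s=snapshot("side")
def T(u,v): return np.array([240+(u+.5)/5-.5,235+(v+.5)/5-.5])
def S(u,v): return np.array([200+(u+.5)/4-.5,210+(v+.5)/4-.5])
# plunger centroid by mask
im=t["image"]; hsv=cv2.cvtColor(im,cv2.COLOR_BGR2HSV)
m=cv2.inRange(hsv,(18,120,130),(35,255,255)); n,l,st,c=cv2.connectedComponentsWithStats(m[235:345,240:380])
for i in range(1,n):
    if st[i,4]>5: print("gold",c[i]+[240,235],st[i])
pc=T(214,155)
P=onz(t,pc,.032); print("plunger",P)
A=tri([ray(t,T(322,91)),ray(s,S(407,149))]);B=tri([ray(t,T(295,246)),ray(s,S(278,151))])
print("screws",A,B)
a=onz(t,T(322,91),.051);b=onz(t,T(295,246),.051);print(a,b,np.linalg.norm(a-b))
# end corners at base
for n,u,v,z in (("e+",592,128,.0165),("e-",565,308,.0165)): print(n,onz(t,T(u,v),z))
m=(a+b)/2; d=m-P; print("axis P->strap",d,np.linalg.norm(d[:2]),np.degrees(np.arctan2(d[1],d[0])))
w=a-b; print("axis from strap",np.degrees(np.arctan2(-w[0],w[1]))) 
e=(onz(t,T(592,128),.0165)+onz(t,T(565,308),.0165))/2; d=e-P; print("P->end",np.linalg.norm(d[:2]),np.degrees(np.arctan2(d[1],d[0])))
print("spare top",onz(t,T(291,457),.042))
for p in [(85,0)]: pass
print("side end corners",onz(s,S(275,380),0),onz(s,S(440,372),0))
print("jar",onz(t,(328,199),.086),"tin",onz(t,(283,192),.061))
E
```

```text
gold [268.6667 248.2222] [27 12  4  3  9]
gold [282.3777 265.2872] [ 35  23  16  16 188]
gold [263.3 277.7] [22 41  4  4 10]
plunger [0.4556 0.3389 0.032 ]
screws (array([0.4757, 0.3027, 0.0514]), [np.float64(0.00022224283438054967), np.float64(0.00022224283438048145)]) (array([0.425 , 0.3115, 0.0528]), [np.float64(0.0002844122440924652), np.float64(0.0002844122440924403)])
[0.4755 0.3028 0.051 ] [0.4253 0.3115 0.051 ] 0.05097018142322631
e+ [0.4653 0.212  0.0165]
e- [0.4048 0.2216 0.0165]
axis P->strap [-0.0052 -0.0318  0.019 ] 0.03218137269707273 -99.25277035473322
axis from strap -99.80848919188219
P->end 0.12374554929475132 -99.53197777081395
spare top [0.357  0.3129 0.042 ]
side end corners [0.4043 0.2261 0.    ] [0.4654 0.2152 0.    ]
jar [0.558  0.2645 0.086 ] tin [0.574  0.3369 0.061 ]
```

```bash
cat > g.py <<'E'
import sys
from plant import ctrl
from h import *
def shift(tp,tyaw,roll=180,pitch=0):
    o=ctrl.get_obs(); A=R.from_euler("xyz",o["orientation"],degrees=True).as_matrix()
    B=R.from_euler("xyz",[roll,pitch,tyaw],degrees=True).as_matrix()
    return A.T@(np.array(tp)-o["tool_pos"]), R.from_matrix(A.T@B).as_rotvec()
E
python3 - <<'E'
from g import *
np.set_printoptions(precision=4,suppress=True)
print(shift([.5,-.1,.23],-84))
E
```

```text
(array([-0.4065,  0.367 , -0.0036]), array([ 0.0008,  0.0004, -1.2248]))
```

```bash
python3 -m pendant '[[-0.02,0.018,0,0,0,-0.06,1],[-0.056,0.05,0,0,0,-0.17,1],[-0.1,0.09,0,0,0,-0.3,1],[-0.143,0.129,0,0,0,-0.43,1],[-0.186,0.168,0,0,0,-0.56,1],[-0.229,0.207,0,0,0,-0.69,1],[-0.272,0.246,0,0,0,-0.82,0.41],[-0.315,0.285,0,0,0,-0.95,0.41],[-0.355,0.32,0,0,0,-1.07,0.41],[-0.386,0.348,0,0,0,-1.16,0.41],[-0.402,0.362,0,0,0,-1.21,0.41],[-0.4065,0.367,0,0,0,-1.225,0.41]]'; python3 - <<'E'
from g import *
np.set_printoptions(precision=4,suppress=True)
o=ctrl.get_obs();print(o["joint_pos"],o["tool_pos"],o["orientation"],o["opening"])
print(shift([.449,.300,.16],-9.5))
E
```

```text
clock: 1.75
tool_pos: [0.5004, -0.099, 0.2265]
orientation: [180.0, 0.0, -83.9]
force: [-0.1, -0.6, -0.2]
opening: 0.0619
[ 10.8989   4.9054 -19.7836  -0.001  -65.3134  -4.7494] [ 0.5004 -0.099   0.2265] [179.9976   0.0007 -83.851 ] 0.06194251463042064
(array([-0.4022,  0.0084,  0.0665]), array([ 0.    ,  0.    , -1.2977]))
```

```bash
python3 -m pendant '[[-0.015,0,0,0,0,-0.05,0.41],[-0.045,0.001,0.005,0,0,-0.15,0.41],[-0.085,0.002,0.01,0,0,-0.28,0.41],[-0.13,0.003,0.015,0,0,-0.42,0.41],[-0.175,0.004,0.02,0,0,-0.57,0.41],[-0.22,0.005,0.03,0,0,-0.72,0.41],[-0.265,0.006,0.04,0,0,-0.87,0.41],[-0.31,0.007,0.05,0,0,-1.01,0.41],[-0.35,0.0075,0.057,0,0,-1.14,0.41],[-0.38,0.008,0.062,0,0,-1.23,0.41],[-0.396,0.0084,0.0655,0,0,-1.28,0.41],[-0.4022,0.0084,0.0665,0,0,-1.2977,0.41]]'; python3 - <<'E'
from g import *
from plant import snapshot
np.set_printoptions(precision=4,suppress=True)
o=ctrl.get_obs();print(o["joint_pos"],o["tool_pos"],o["orientation"],o["opening"],o["force"])
for n in ("wrist","side","top"):
    s=snapshot(n);cv2.imwrite(f"pics/{n}1.png",s["image"])
E
```

```text
clock: 3.25
tool_pos: [0.4493, 0.2991, 0.1598]
orientation: [180.0, 0.0, -9.6]
force: [0.3, -0.9, 0.2]
opening: 0.0618
[ 54.4683  11.0401 -21.8002  -0.0023 -57.195   25.9591] [0.4493 0.2991 0.1598] [179.9691   0.0172  -9.5738] 0.06181481599135163 [ 0.3073 -0.9439  0.1562]
```

View pics/wrist1.png

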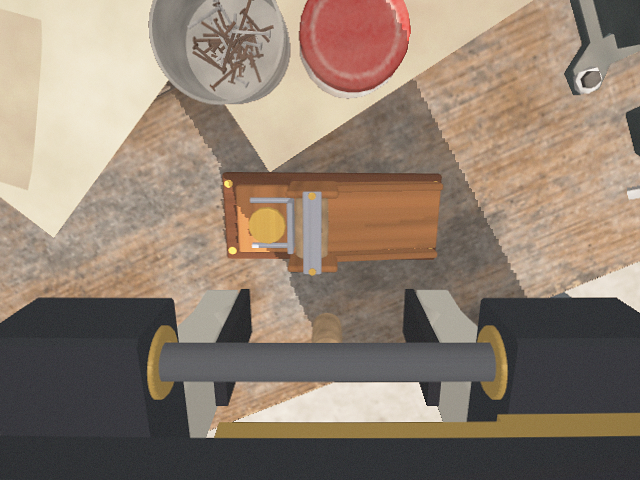

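View pics/side1.png

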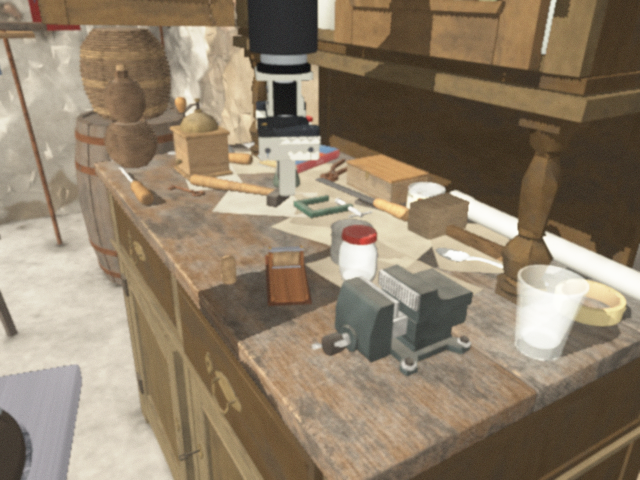

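The wrist view shows the plunger at (267,225) and strap screws at about (311,196) and (312,272). I'll check these against the fixed cameras.

```bash
python3 - <<'E'
from g import *
from plant import snapshot
np.set_printoptions(precision=4,suppress=True)
o=ctrl.get_obs(); w=snapshot("wrist"); t=snapshot("top")
hsv=cv2.cvtColor(w["image"],cv2.COLOR_BGR2HSV)
m=cv2.inRange(hsv,(18,140,110),(35,255,255))
n,l,st,c=cv2.connectedComponentsWithStats(m)
for i in range(1,n):
    if st[i,4]>12 and st[i,1]<300: print(c[i],st[i])
g=hsv[:,:,1]
pl=[c[i] for i in range(1,n) if 240<c[i][0]<290 and 205<c[i][1]<250 and st[i,4]>200]
for uv in pl+[(267,225)]: print("pl z.032",onz(w,uv,.032,o),tri([ray(w,uv,o),ray(t,(282.38,265.4))]))
a=onz(w,(311.5,196.5),.051,o);b=onz(w,(312,272),.051,o);print(a,b,np.linalg.norm(a-b))
cv2.imwrite("pics/wc1.png",cv2.resize(w["image"][165:285,215:450],None,fx=3.4,fy=3.4,interpolation=2))
from plant import snapshot
s=snapshot("side")
for z in (.16,): print(proj(s,[*o["tool_pos"][:2],z]),proj(t,o["tool_pos"]))
E
```

```text
[228.871  183.7097] [226 180   6   9  31]
[310.4848 196.3939] [308 193   6   7  33]
[265.9393 225.4451] [ 248  208   37   36 1038]
[311.129  272.0968] [309 269   6   7  31]
pl z.032 [0.4582 0.3394 0.032 ] (array([0.4565, 0.3399, 0.0261]), [np.float64(0.0007228140661744098), np.float64(0.000722814066174218)])
pl z.032 [0.4584 0.3387 0.032 ] (array([0.4564, 0.3397, 0.0245]), [np.float64(0.00039645868647309243), np.float64(0.00039645868647302684)])
[0.4765 0.3036 0.051 ] [0.4264 0.3124 0.051 ] 0.05091910002959424
[285.336  185.3326] [305.9    265.6789]
```

View pics/wc1.png

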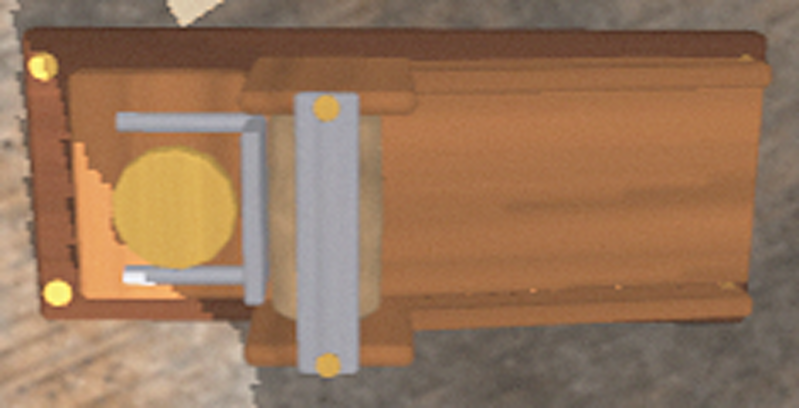

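View pics/top1.png

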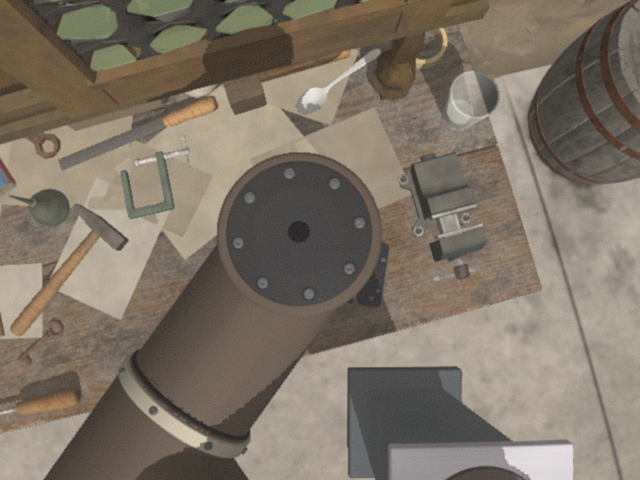

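```bash
python3 - <<'E'
from g import *
np.set_printoptions(precision=4,suppress=True)
print(shift([.4501,.3007,.046],-9.8))
E
```

```text
(array([-0.    , -0.0024,  0.1143]), array([-0.0003, -0.0001,  0.0015]))
```

```bash
python3 -m pendant '[[0,-0.002,0.01,0,0,0,0.41],[0,-0.002,0.03,0,0,0.0015,0.41],[0,-0.002,0.055,0,0,0.0015,0.41],[0,-0.002,0.08,0,0,0.0015,0.41],[0,-0.002,0.1,0,0,0.0015,0.41],[0,-0.002,0.11,0,0,0.0015,0.41],[0,-0.002,0.1143,0,0,0.0015,0.41],[0,-0.002,0.1143,0,0,0.0015,0.41]]'; python3 - <<'E'
from g import *
from plant import snapshot
o=ctrl.get_obs();print(o["tool_pos"],o["orientation"],o["opening"],o["force"])
u=np.array([-.170,-.985]);P=np.array([.4567,.3391]);d=o["tool_pos"][:2]-P
print("disp frame tcp",d@u,d@np.array([.985,-.17]))
w=snapshot("wrist");s=snapshot("side")
cv2.imwrite("pics/w2.png",w["image"]);cv2.imwrite("pics/s2.png",cv2.resize(s["image"][180:320,200:400],None,fx=4,fy=4,interpolation=2))
E
```

```text
clock: 4.55
tool_pos: [0.45, 0.3011, 0.0459]
orientation: [-180.0, -0.0, -9.7]
force: [0.6, 0.0, 0.4]
opening: 0.0616
[0.45003461 0.30108426 0.04592464] [-1.79989840e+02 -9.50119134e-03 -9.71554039e+00] 0.06160519369164936 [0.60956391 0.03729186 0.40986437]
disp frame tcp 0.03857862012209196 -0.00010273650489534113
```

View pics/w2.png

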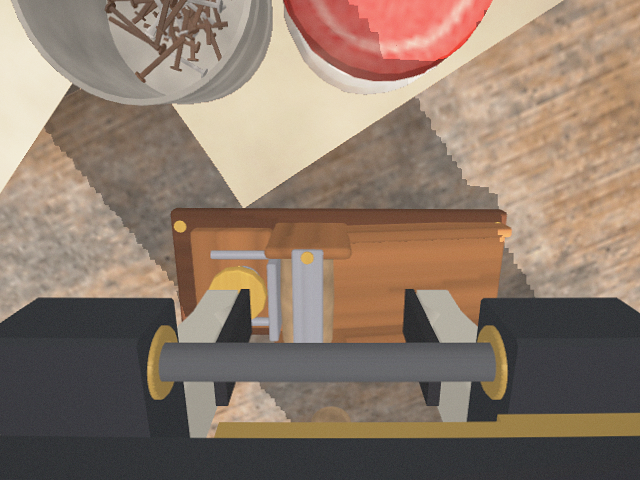

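View pics/s2.png

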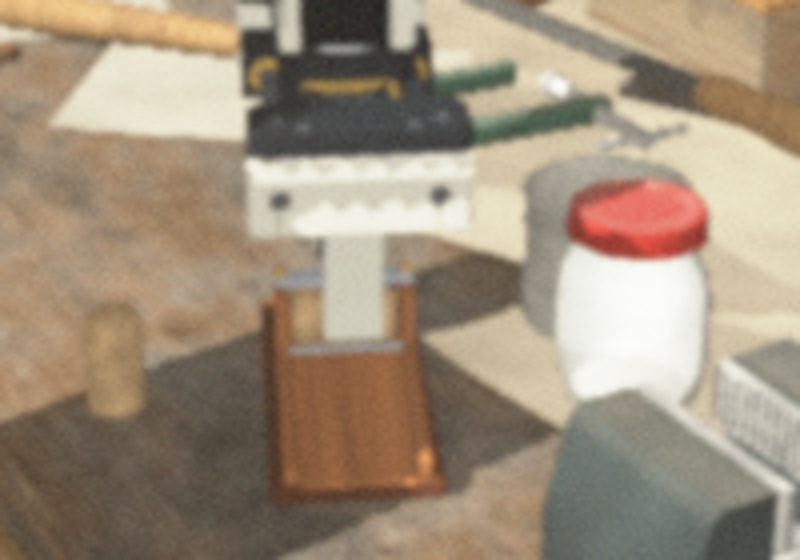

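Both fingers are well placed: the left one is over the brass cap, and the right one is centred in the chute past the lip. The tin, jar and spare cork are untouched. I'll lower to contact.

```bash
python3 -m pendant '[[0,0,0.005,0,0,0,0.41],[0,0,0.01,0,0,0,0.41],[0,0,0.014,0,0,0,0.41],[0,0,0.0155,0,0,0,0.41],[0,0,0.0155,0,0,0,0.41]]'
```

```text
clock: 5.28
tool_pos: [0.4498, 0.3009, 0.0302]
orientation: [180.0, 0.0, -9.7]
force: [-0.6, 0.3, 2.4]
opening: 0.0616
```

Contact: 2.4 N at tip height 30 mm. Now I'll press down.

```bash
python3 -m pendant '[[0,0,0.002,0,0,0,0.41],[0,0,0.004,0,0,0,0.41],[0,0,0.006,0,0,0,0.41],[0,0,0.0075,0,0,0,0.41],[0,0,0.009,0,0,0,0.41],[0,0,0.0095,0,0,0,0.41],[0,0,0.0095,0,0,0,0.41],[0,0,0.0095,0,0,0,0.41]]';  python3 - <<'E'
from g import *
from plant import snapshot
w=snapshot("wrist");s=snapshot("side")
cv2.imwrite("pics/w3.png",w["image"]);cv2.imwrite("pics/s3.png",cv2.resize(s["image"][180:320,200:400],None,fx=4,fy=4,interpolation=2))
o=ctrl.get_obs();print(o["tool_pos"],o["orientation"],o["opening"],o["force"])
E
```

```text
clock: 6.28
tool_pos: [0.45, 0.301, 0.022]
orientation: [-180.0, -0.0, -9.7]
force: [-4.8, -3.6, 18.0]
opening: 0.0618
[0.45002028 0.30097894 0.0219848 ] [-1.79972225e+02 -3.21430194e-02 -9.68622343e+00] 0.06172761220472611 [-4.47336589 -4.09576556 17.06527887]
```

View pics/w3.png

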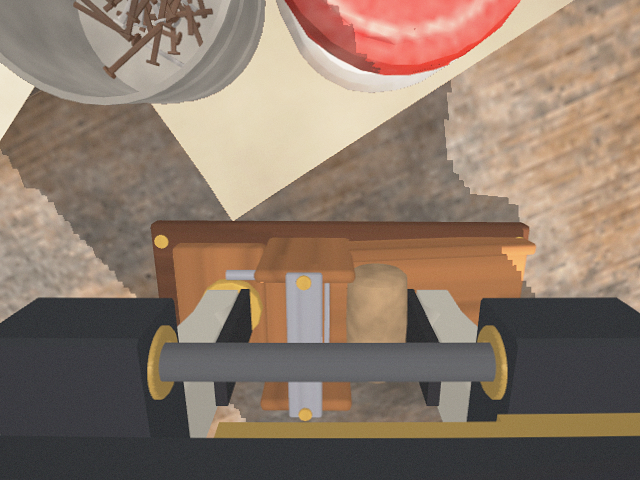

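View pics/s3.png

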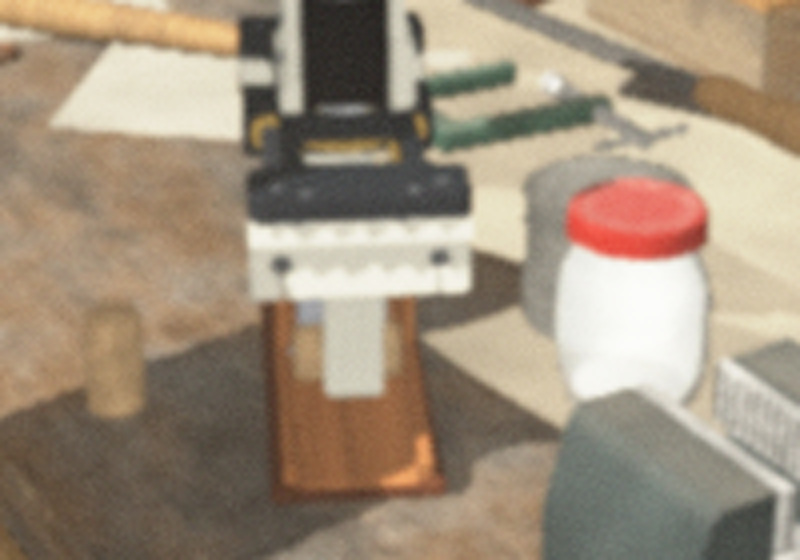

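The plunger is on its stop, and the cork is out, leaning on the stopping finger at about (378,310). I'll let it settle and check that it's still.

```bash
python3 -m pendant '[[0,0,0,0,0,0,0.41],[0,0,0,0,0,0,0.41],[0,0,0,0,0,0,0.41],[0,0,0,0,0,0,0.41],[0,0,0,0,0,0,0.41],[0,0,0,0,0,0,0.41],[0,0,0,0,0,0,0.41],[0,0,0,0,0,0,0.41]]';  python3 - <<'E'
from g import *
from plant import snapshot
o=ctrl.get_obs()
w=snapshot("wrist"); w3=cv2.imread("pics/w3.png")
cv2.imwrite("pics/w4.png",cv2.resize(w["image"][230:420,140:540],None,fx=2,fy=2,interpolation=2))
d=cv2.absdiff(w["image"],w3).max(2); print("diff cork area",d[255:345,340:425].mean(),"bg",d[100:180,250:400].mean())
u=np.array([-.170,-.985]);v=np.array([.985,-.17]);P=np.array([.4567,.3391])
for n,uv in (("cork upper L",(348,272)),("cork upper R",(407,272)),("mid",(378,310))):
    p=onz(w,uv,.030,o)[:2]-P; print(n,p@u,p@v)
print(o["tool_pos"],o["force"],o["opening"])
E
```

```text
clock: 7.38
tool_pos: [0.45, 0.301, 0.022]
orientation: [-180.0, -0.0, -9.7]
force: [-5.3, -3.0, 17.4]
opening: 0.0614
diff cork area 3.3211764705882354 bg 2.496583333333333
cork upper L 0.04629623721701955 0.02103464661277751
cork upper R 0.06823481370446265 0.021068276491982535
mid 0.058030602402878176 0.005477243273696794
[0.44998843 0.30097002 0.0219575 ] [-5.30531622 -2.96534741 17.38212684] 0.06136465775809245
```

View pics/w4.png

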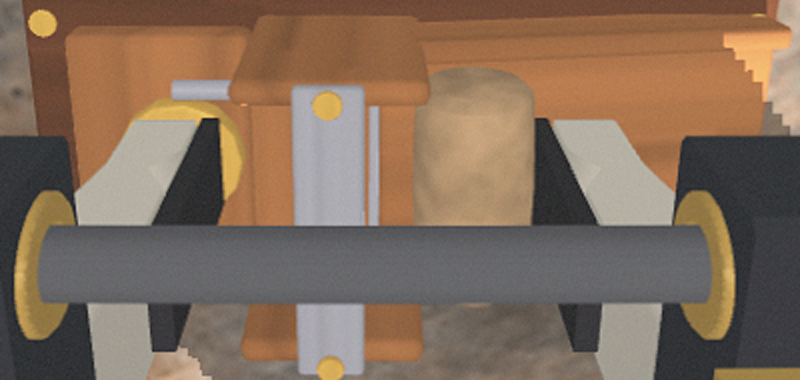

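The picture hasn't changed after another second. The cork's centre is at about x = 57 mm and it touches the finger, so I'm handing in.

```bash
python3 -c "
from plant import ctrl
print(ctrl.close_job())"
```

```text
the job is handed in; nothing more can be done
None
```

I pressed the plunger down to its stop with one finger. The cork popped out and is resting against the other finger in the open part of the chute. I handed the job in at about 7.4 s while holding that pose; no verdict is reported.

**Setup:** I found the dispenser from the top and side views, then checked it with the wrist camera. I set the jaws 62 mm apart across the strap, which put the stopping finger's near face at about x = 69 mm, and then pressed.

**Last checks:**
- **Plunger:** the tip is at 22.0 mm with about 17 N upward on the tool, so the plunger is on its stop.
- **Cork:** its centre is at about x = 57 mm and roughly centred across the chute. Its front is at about 68 mm, touching the finger. The wrist picture barely changed over the last second, so it is still.
- **Contact force:** I couldn't measure the light force between cork and finger. I judged the contact from the picture and the slope.
- **Other objects:** the tin, jar and standing cork looked unmoved in the pictures taken while pressing.

**Disagreements:**
- **Plunger height:** the two-view measurement gave about 26 mm against the stated 32 mm, because the two views were too nearly alike. I relied on touching down instead, which agreed with 32 mm (2.4 N with the tip at 30 mm).
- **Camera positions:** the cameras agreed with each other to about 1–3 mm.
- **Sideways force:** about 6 N remained on the tool during the final hold.

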